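# Close the steam boiler with its click-stop cap

## Task

The steam iron's boiler has been filled: put the black cap back on the brass filler neck on top of the station, feeling for the place where the lugs under the cap drop through the slots in the neck. Then, pressing it down against its spring, turn it clockwise until its ratchet has clicked and slipped at least twice, and let go so that it stays locked down and level. Do not force the cap or ram it against the neck, and leave the other things on the table where they are.

Things in the scene. Friction and masses are not known exactly. Their poses are not given: they have to be found in the camera images.
- cap: Loose boiler cap, black, about 0.3 kg, standing upright on the 3 mm cork mat on its plug, 59 mm tall. Origin on its axis at the underside of the black disc, 24 mm above the plug's end; z up. Disc 66 mm diameter, 12 mm thick. The brass plug below (34 mm diameter, nose tapering to 26 mm from z -18 to -24 mm) is joined to the disc by a click ratchet.
- cap_grip (a point): Middle of the grip bar that stands across the disc: 60 mm long along the cap's x, 14 mm wide along y, from 12 to 35 mm above the cap's origin; this point at 23.5 mm. Pinch it across its width from above.
- cap_lugs (a point): Point on the cap's axis at the height of the three plug lugs, 12.5 mm below the cap's origin (axes are the disc's, not the lugs'). Lugs 120 degrees apart, out to 47 mm diameter, 8 mm wide, 5 mm thick (z -15 to -10 mm). They may point any way relative to the grip bar, are hidden under the disc, and turn with it: find by feel (dropping in) where they point.
- cap_seal (a point): Centre of the lower face of the sprung rubber seal ring under the disc (49 to 60 mm diameter), 8 mm below the cap's origin when free (the point is fixed to the disc). It gives 6.5 mm: 4 N to start (just over the cap's weight), 8 N at 4 mm, 10.5 N at 6.5 mm, then solid.
- neck (a point): Centre of the top face of the brass filler neck: 62 mm outside diameter, standing 25 mm above the station's top; z up, x to the station's back. Height of the cap's origin above this point: 15 mm with the lugs lying on the flange; 8 mm with the lugs dropped into the slots and the seal on the rim; below 4 mm (pressed, solid at 1.5) the lugs are under the flange; 4 mm when locked and released.
- neck_flange (a point): Neck axis at the underside of the inner flange at the neck's top: 6 mm thick, 37 mm bore, with three lug slots about 14 mm wide, centred at 60, 180 and 300 degrees from this point's x axis (anticlockwise from above). Below the flange the bore is 52 mm wide. A pressed plug turns about 55 degrees clockwise from slot to stop.
- pawl (a joint): Travel (m) of the ratchet's spring pawl hidden in the cap: 0 in a notch, up to about 0.0025 over a tooth, snapping back at each click. Once the plug is stopped, turning the disc clockwise (from above) slips it round the plug, a click every 25.7 degrees: the torque climbs to about 0.4 Nm, then falls to nearly nothing. Anticlockwise it does not slip: a plug stopped that way jams.
- station: Steam iron station, fixed: white and grey housing 260 mm deep (x), 320 mm wide (y), 140 mm tall; origin at the centre of its underside, x to its back. The neck's axis is at x -50, y -75 mm. An iron lies on the rest on the other half of the top (x -100 to 120, y 20 to 130 mm), up to 265 mm above the table.
- glue_bottle: white glue bottle, 36 mm diameter, 110 mm tall; origin at the centre of its base; bystander
- thread_reel: reel of blue thread standing on end, 48 mm diameter, 60 mm tall; origin at the centre of its base; bystander
- medal_box: closed black presentation box, 95 x 75 x 28 mm; origin at the centre of its base; bystander
- line_spool: flat clear spool, 72 mm diameter with a 40 mm hole, 26 mm tall; origin at the centre of its base; bystander
- jug: white filling jug, 96 mm across the rim, 125 mm tall, handle on one side; origin at the centre of its base; bystander
- screwdriver: screwdriver with a black handle lying on the table, 170 mm long; origin near its middle; bystander
- pin_tin: round metal pin tin, 68 mm diameter, 32 mm tall; origin at the centre of its base; bystander
Not all that is in view belongs to the job. What is shaped like the cap but pink is not meant.

How it is judged:
By the outcome, as a careful person would: the job done as asked, in the order asked, and still so for the second after the job is handed in, with the robot touching nothing.
It also fails if it takes over 72 s, if anything falls off the work surface, if the arm or the gripper's body presses on something with over 40 N, if the wrist force passes 120 N, or if a joint passes its speed limit or range.

## Robot

A 6-joint arm with a two-finger parallel gripper is mounted at the origin on the work surface. World frame = base frame: x ahead of the robot, y to its left, z up, the work surface at z = 0. Lengths are in m, angles in rad, forces in N, time in s.
With the tool pointing down it reaches from about 0.275 to 0.825 m from the base axis. Payload 5.2 kg.
Tool frame: the origin (TCP) lies at the very end of the fingers, on their centre line; the grasp point (between the pads) lies 19 mm behind it (pinch_z is the distance from the TCP to the grasp point, in m); z points along the fingers, y is the line along which they close (so a half turn about z gives the same grasp; the last joint's range is limited). The gripper opens to 93 mm and grips with 3 to 60 N. Pads are 15 mm wide; open, the fingers measure 128 mm over their backs; the gripper's body (75 mm by 188 mm) begins 65 mm behind the grasp point.
Start: joints at [-1.371, 0.259, 1.535, -0, 1.348, -0.203], TCP at [0.216, -0.506, 0.219] pointing down, gripper open.
Joint ranges: [-3.14, 3.14], [-0.91, 2.08], [0.19, 2.58], [-1.22, 4.36], [0.22, 2.71], [-3.12, 3.12]. Speed limits (rad/s): [2.57, 2.57, 3.14, 3.14, 3.14, 3.14].

## Interface

Orientations are given as a unit quaternion [w, x, y, z].
In Python, from workcell import state, snapshot, hand_in, pinch_z gives the robot as it stands.
- The arm moves only by the tool apply_moves, never from a script. Its argument "plan" is a list of rows, each a list of 3 entries, a list of its own where there are three numbers: the finger opening in m, from 0 to 0.093, then the shift along the tool's x, y, z in m, then the turn about the tool's z in rad. A call has 1 to 20 rows; each row is the pose to reach, as a shift and turn from the pose commanded when the call began, along the tool's axes at that moment; what a row does not reach only later rows make up. A row lasts 1/12 s, in which the tool goes at most 41.7 mm and 7.16 degrees, less where a joint would pass 70% of its speed; a pose out of reach is approached as far as the arm can. A call with a gripper value outside its range is refused whole. The fingers move at their own pace and stop on an object; the grip force is fixed at half the most. Time passes only in rows, so rows that repeat a pose let the fingers close. It gives the time, the measured TCP pose, the force, the opening and the grip force at its end, in the units of the state.
- state(): the state, without advancing time (a new reading comes with each control period).
- snapshot(name): name is "scene" or "side" or "wrist"; returns a dict with "pixels" (420x560x3 uint8, red, green, blue), "fx", "fy", "cx", "cy" (pixels), "R" (3x3) and "t" (3): a world point X has camera coordinates R X + t. Camera axes: x right, y down, z forward; pixel columns grow to the right and rows downward; lengths in m; the calibration is good to about 2 mm. A picture is of the moment at which its call begins. There is no depth.
- hand_in(): hands the job in; it is judged then, once.
The state is a dict: "time": time; "joints": joint angles; "qd": joint speeds; "effort": joint torques, N m; "eef_pos": TCP position; "eef_rot": TCP orientation; "wrist_force": force on the tool from outside, world axes, zero at the start; "ft_torque": the same for the moment, N m; "width": opening from 0.0 (shut) to 1.0 (fully open); "finger_force": force on a finger pad.
Only numpy, scipy, OpenCV 4.12 (cv2) and the standard library are available. Lean on these libraries where they do the work, as an engineer would, in place of code of your own. Each camera call takes 0.05 s, during which the arm holds its last target. There are 200 camera calls.

## Working session

There is one attempt and no reset: what is moved stays moved. The work goes in short steps, Python scripts to look and compute and a tool call to move; the robot and the scene stay as the last step left them, time stands still between calls to the robot, and variables do not carry over. Pictures are saved under pics/ and viewed, at most 10 in all, crops included, and the job is handed in when it is done.

Besides the shell and the picture viewer there is one more tool, called after "Emit:" as name([rows], argument=value, ...), one row to a line, values as JSON. apply_moves: Moves the arm, as the interface text tells. Its arguments: {"type":"object","properties":{"plan":{"type":"array","items":{"type":"array"}}},"required":["plan"]}

```bash
mkdir -p pics; cat > h.py <<'E'
import numpy as np,cv2
from workcell import state,snapshot,hand_in,pinch_z
def snap(n,f):
    s=snapshot(n); cv2.imwrite('pics/'+f,cv2.cvtColor(np.asarray(s['pixels']),cv2.COLOR_RGB2BGR)); np.savez('pics/'+f+'.npz',**s); return s
def ray(s,u,v):
    R=np.array(s['R']);t=np.array(s['t']);d=R.T@np.array([(u-s['cx'])/s['fx'],(v-s['cy'])/s['fy'],1]);return -R.T@t,d/np.linalg.norm(d)
def plane(s,u,v,z):
    c,d=ray(s,u,v);return c+d*(z-c[2])/d[2]
def tri(s1,p1,s2,p2):
    c1,d1=ray(s1,*p1);c2,d2=ray(s2,*p2)
    k=np.linalg.lstsq(np.c_[d1,-d2],c2-c1,rcond=None)[0];a=c1+d1*k[0];b=c2+d2*k[1];return (a+b)/2,np.linalg.norm(a-b)
def proj(s,X):
    c=np.array(s['R'])@X+np.array(s['t']);return s['fx']*c[0]/c[2]+s['cx'],s['fy']*c[1]/c[2]+s['cy']
def load(f): return {k:v for k,v in np.load('pics/'+f+'.npz').items()}
E
python3 - <<'E'
from h import *
a=snap('scene','scene.png');b=snap('side','side.png')
for s in(a,b): print(ray(s,280,210))
print(state(),pinch_z)
E
```

```text
(array([ 1.14840065, -0.41823155,  0.93707813]), array([-0.59059933,  0.30111162, -0.74868166]))
(array([-0.13044197,  0.61880346,  1.01676327]), array([ 0.47400984, -0.55851042, -0.68072078]))
{'time': 0.1, 'joints': array([-1.37081583e+00,  2.59265821e-01,  1.53599373e+00, -1.10411847e-05,
        1.34799784e+00, -2.02784687e-01]), 'qd': array([ 0.00120307, -0.00166318, -0.00198105,  0.0013648 , -0.00041634,
       -0.00021152]), 'effort': array([ 2.08236968e-03, -4.38204789e+01, -2.84642351e+01,  7.20913941e-02,
        3.62122525e-02, -4.72046065e-05]), 'eef_pos': array([ 0.21550351, -0.50547424,  0.2178951 ]), 'eef_rot': array([-8.32376253e-04,  9.79790378e-01,  2.00025304e-01, -4.21605680e-06]), 'wrist_force': array([ 0.30250044, -0.19996567,  0.53423458]), 'ft_torque': array([ 0.00907873, -0.00547144, -0.0152073 ]), 'finger_force': 0.0, 'width': 1.0025920132794146} 0.0188
```

View pics/scene.png

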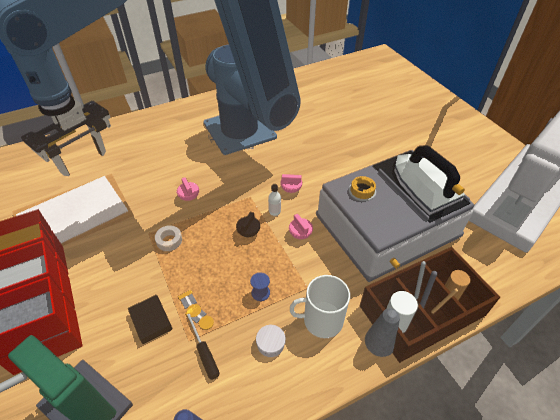

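View pics/side.png

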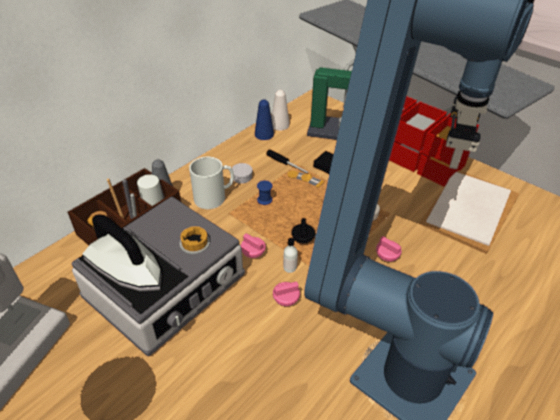

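The scene picture shows the black cap on the cork mat at about (248,225); the three pink lookalikes are at (188,190), (291,184) and (300,227). In the side view it is at (303,233). The neck is at (363,187) in scene and (194,238) in side. The black one on the cork is the one that fits, so I'll confirm it with a crop and measure.

```bash
python3 - <<'E'
from h import *
A=cv2.imread('pics/scene.png');B=cv2.imread('pics/side.png')
c=lambda I,u,v:cv2.resize(I[v-30:v+30,u-40:u+40],(400,300),interpolation=cv2.INTER_CUBIC)
cv2.imwrite('pics/crop.png',np.vstack([np.hstack([c(A,248,225),c(B,303,233)]),np.hstack([c(A,363,187),c(B,194,238)])]))
a=load('scene.png');b=load('side.png')
print(tri(a,(248,225),b,(303,233)),tri(a,(363,187),b,(194,238)))
def comp(I,m,u,v):
    n,l,st,ce=cv2.connectedComponentsWithStats(m.astype(np.uint8))
    k=min((i for i in range(1,n) if st[i][4]>20),key=lambda i:np.hypot(*(ce[i]-[u,v])));return st[k],ce[k]
for I,p,q in((A,(248,225),(363,187)),(B,(303,233),(194,238))):
    h=cv2.cvtColor(I,cv2.COLOR_BGR2HSV)
    print('black',comp(I,h[...,2]<75,*p)); print('brass',comp(I,(h[...,1]>120)&(h[...,0]<30)&(h[...,2]>60),*q))
E
```

```text
(array([ 0.44537532, -0.16010438,  0.03336097]), np.float64(0.00012570767145816754)) (array([0.55752009, 0.12536579, 0.15629868]), np.float64(0.0016943661993050682))
black (array([237, 213,  23,  24, 389], dtype=int32), array([248.03856041, 225.74293059]))
brass (array([351, 176,  25,  23, 397], dtype=int32), array([362.83879093, 187.13350126]))
black (array([288, 219,  28,  27, 436], dtype=int32), array([301.85321101, 233.6353211 ]))
brass (array([180, 226,  28,  25, 478], dtype=int32), array([193.69246862, 238.16108787]))
```

View pics/crop.png

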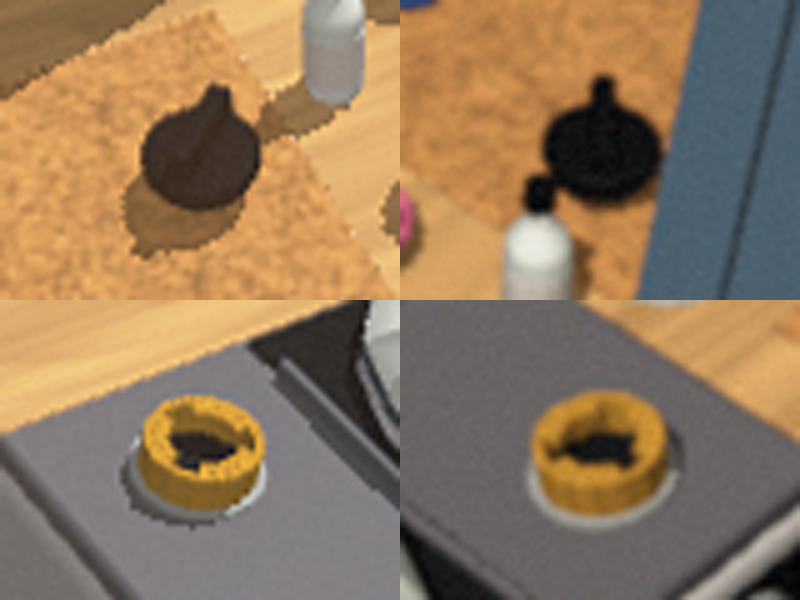

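The crop confirms it: the black disc with an upright bar sits on the cork, with the glue bottle beside it. The brass neck's slots are visible. Next I'll move above the cap and use the wrist camera.

Emit:
apply_moves([
  [0.093, [0.035, -0.023, 0], 0],
  [0.093, [0.07, -0.046, 0], 0],
  [0.093, [0.105, -0.069, 0], 0],
  [0.093, [0.14, -0.092, 0], 0],
  [0.093, [0.175, -0.115, 0], 0],
  [0.093, [0.21, -0.138, 0], 0],
  [0.093, [0.245, -0.161, 0], 0],
  [0.093, [0.28, -0.184, 0], 0],
  [0.093, [0.315, -0.207, 0], 0],
  [0.093, [0.347, -0.227, 0], 0],
  [0.093, [0.347, -0.227, 0], 0],
  [0.093, [0.347, -0.227, 0], 0],
])

```text
time: 1.1
eef_pos: [0.4464, -0.159, 0.2183]
eef_rot: [-0.0, 0.979, 0.203, -0.0]
wrist_force: [-0.3, -1.3, 0.4]
width: 0.999
finger_force: 0.0
```

```bash
python3 - <<'E'
from h import *
w=snap('wrist','w1.png');print(state()['eef_pos'],state()['eef_rot'],ray(w,280,210))
print(proj(w,np.array([.445,-.16,.039])),proj(w,np.array([.5575,.125,.165])))
E
```

```text
[ 0.44582175 -0.16041324  0.21832413] [-5.90148269e-05  9.79504440e-01  2.01422002e-01 -4.74565780e-04] (array([ 0.50946642, -0.13221142,  0.38330106]), array([-0.21130281, -0.11122311, -0.97107185]))
(np.float64(274.65054969853423), np.float64(198.5740806132982)) (np.float64(-81.9758045178026), np.float64(-109.31039331193278))
```

View pics/w1.png

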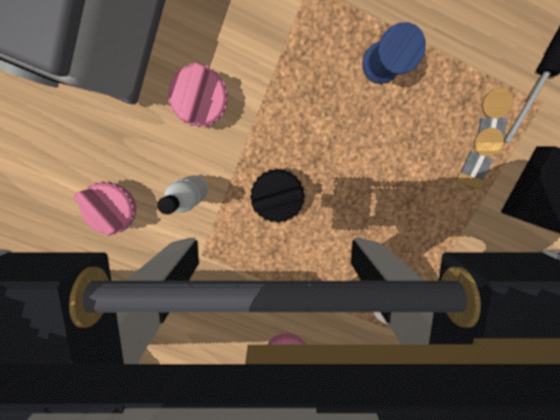

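The wrist view shows the cap at (277,195) with the bar running nearly along image-x, slightly tilted. The glue bottle is close by at (185,195).

```bash
python3 - <<'E'
from h import *
w=load('w1.png');I=cv2.imread('pics/w1.png')
g=cv2.cvtColor(I,cv2.COLOR_BGR2GRAY)
m=((g<70)).astype(np.uint8);n,l,st,ce=cv2.connectedComponentsWithStats(m);k=l[200,270];print(k,st[k],ce[k])
c=np.where((l==k)[...,None],np.clip(I.astype(float)*4,0,255),I*.5).astype(np.uint8)[155:235,230:330]
cv2.imwrite('pics/w1c.png',cv2.resize(c,(800,640),interpolation=cv2.INTER_CUBIC)[:600])
print(plane(w,*ce[k],.039))
for p in((205,190),(170,204)): print(plane(w,*p,.05))
a=load('scene.png');b=load('side.png');print('glue',plane(a,275,212,0.005),plane(b,291,268,.005),'disc',plane(a,248.2,226,.033),plane(b,301.5,238,.033))
E
```

```text
15 [ 251  169   55   54 2248] [277.613879   195.13256228]
[ 0.45030126 -0.16159573  0.039     ]
[ 0.42419591 -0.08080439  0.05      ]
[ 0.39214401 -0.04875861  0.05      ]
glue [ 0.4135565  -0.06017138  0.005     ] [ 0.40328423 -0.06010999  0.005     ] disc [ 0.44870439 -0.16092397  0.033     ] [ 0.43647195 -0.1427838   0.033     ]
```

View pics/w1c.png

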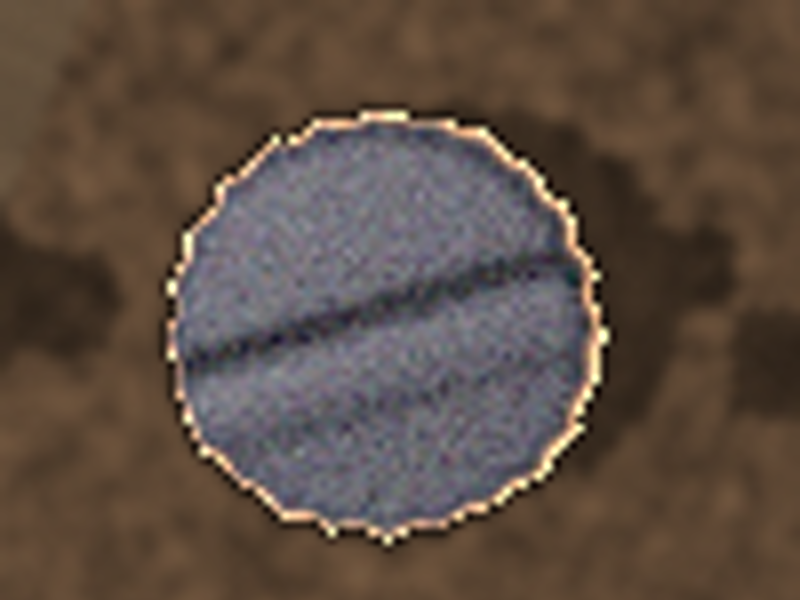

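```bash
python3 - <<'E'
from h import *
from scipy.spatial.transform import Rotation as Ro
w=load('w1.png');f=lambda x,y:(230+x/8,155+y/8)
for z,p,q in((.062,(190,362),(570,262)),(.039,(190,362),(570,262)),(.062,(250,435),(575,355)),(.039,(250,435),(575,355))):
    P=plane(w,*f(*p),z);Q=plane(w,*f(*q),z);d=Q-P;a=np.arctan2(d[1],d[0]);n=np.array([-np.sin(a),np.cos(a)]);c=np.array([.4495,-.161]);print(z,P,Q,np.degrees(a),'offset',n@(P[:2]-c))
s=state();R=Ro.from_quat(np.roll(s['eef_rot'],-1)).as_matrix();print(R,np.degrees(np.arctan2(R[1],R[0])),s['joints'])
E
```

```text
0.062 [ 0.43814491 -0.13724368  0.062     ] [ 0.47244755 -0.18051904  0.062     ] -51.59755391547124 offset 0.005858373417370871
0.039 [ 0.43303943 -0.13760391  0.039     ] [ 0.46979759 -0.18397709  0.039     ] -51.5975539154712 offset 0.0016336134678699545
0.062 [ 0.43173277 -0.14912857  0.062     ] [ 0.46068051 -0.18670751  0.062     ] -52.39227846106244 offset -0.006830771855340829
0.039 [ 0.42616829 -0.15033957  0.039     ] [ 0.45718823 -0.19060856  0.039     ] -52.392278461062375 offset -0.011978008969249393
[[ 9.18857904e-01  3.94587435e-01 -9.53452346e-04]
 [ 3.94587547e-01 -9.18858347e-01 -7.55654091e-05]
 [-9.05904808e-04 -3.06786549e-04 -9.99999543e-01]] [  23.24026301  -66.75975292 -175.46852242] [-5.80962633e-01  1.21185877e-01  1.70792580e+00 -6.06454208e-04
  1.31323658e+00  5.84369423e-01]
```

Emit:
apply_moves([
  [0.093, [0.003, 0.002, 0.01], -0.122],
  [0.093, [0.003, 0.002, 0.02], -0.244],
  [0.093, [0.003, 0.002, 0.03], -0.366],
  [0.093, [0.003, 0.002, 0.04], -0.488],
  [0.093, [0.003, 0.002, 0.05], -0.61],
  [0.07, [0.003, 0.002, 0.06], -0.732],
  [0.05, [0.003, 0.002, 0.07], -0.854],
  [0.05, [0.003, 0.002, 0.08], -0.976],
  [0.05, [0.003, 0.002, 0.085], -1.098],
  [0.05, [0.003, 0.002, 0.09], -1.22],
  [0.05, [0.003, 0.002, 0.095], -1.342],
  [0.05, [0.003, 0.002, 0.1], -1.464],
  [0.05, [0.003, 0.002, 0.105], -1.586],
  [0.05, [0.003, 0.002, 0.11], -1.708],
  [0.05, [0.003, 0.002, 0.11], -1.829],
  [0.05, [0.003, 0.002, 0.11], -1.829],
  [0.05, [0.003, 0.002, 0.11], -1.829],
])

```text
time: 2.57
eef_pos: [0.4487, -0.1633, 0.1086]
eef_rot: [-0.0, 0.442, 0.897, -0.0]
wrist_force: [1.0, -0.4, 0.4]
width: 0.537
finger_force: 0.0
```

```bash
python3 - <<'E'
from h import *
w=snap('wrist','w2.png');s=state();print(s['eef_pos'],s['eef_rot'],s['joints'],s['wrist_force'])
I=cv2.imread('pics/w2.png');print(proj(w,np.array([.4495,-.161,.062])),proj(w,np.array([.4495,-.161,.039])))
E
```

```text
[ 0.44893313 -0.16301121  0.1086891 ] [-4.87504932e-06  4.42036468e-01  8.96997075e-01 -8.83580376e-05] [-5.82285043e-01  2.38292664e-01  1.85719019e+00 -2.04003657e-04
  1.04609755e+00 -1.23724372e+00] [ 0.73695039 -0.13954789  0.42230238]
(np.float64(274.8233787213742), np.float64(226.53604290798745)) (np.float64(274.79958581446186), np.float64(218.51606573366536))
```

View pics/w2.png

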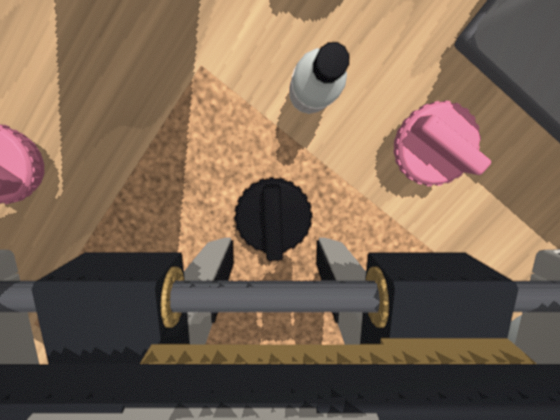

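The cap is at (273,216) with its bar vertical and centred between the fingers. I'll descend and grip it.

Emit:
apply_moves([
  [0.05, [0.001, 0.001, 0.02], 0],
  [0.05, [0.001, 0.001, 0.04], 0],
  [0.05, [0.001, 0.001, 0.052], 0],
  [0.05, [0.001, 0.001, 0.06], 0],
  [0.05, [0.001, 0.001, 0.066], 0],
  [0.05, [0.001, 0.001, 0.066], 0],
  [0.03, [0.001, 0.001, 0.066], 0],
  [0.015, [0.001, 0.001, 0.066], 0],
  [0.0, [0.001, 0.001, 0.066], 0],
  [0.0, [0.001, 0.001, 0.066], 0],
  [0.0, [0.001, 0.001, 0.066], 0],
  [0.0, [0.001, 0.001, 0.066], 0],
  [0.0, [0.001, 0.001, 0.066], 0],
])

```text
time: 3.7
eef_pos: [0.4496, -0.1604, 0.0429]
eef_rot: [0.0, 0.439, 0.898, -0.0]
wrist_force: [-1.5, 0.7, 1.7]
width: 0.147
finger_force: 30.0
```

```bash
python3 - <<'E'
from h import *
w=snap('wrist','w3.png');s=state();print(s['eef_pos'],s['width']*93,s['finger_force'],s['wrist_force'],s['ft_torque'])
# better neck estimate: vertical line up through brass centroid; front-plane using tri in scene/side
a=load('scene.png');b=load('side.png')
for k in(.158,.165):print(k,plane(a,362.8,187.1,k),plane(b,193.7,238.2,k))
E
```

```text
[ 0.44964178 -0.16042533  0.04289502] 13.292042424291871 29.99198019504547 [-0.86816684 -0.35278308  2.67964946] [ 0.03653975  0.02253857 -0.0030532 ]
0.158 [0.55937442 0.12419683 0.158     ] [0.55561911 0.12663784 0.158     ]
0.165 [0.56466681 0.11932312 0.165     ] [0.55002685 0.13064961 0.165     ]
```

Emit:
apply_moves([
  [0.0, [0, 0, -0.01], 0],
  [0.0, [0, 0, -0.03], 0],
  [0.0, [0, 0, -0.055], 0],
  [0.0, [0, 0, -0.08], 0],
  [0.0, [0, 0, -0.11], 0],
  [0.0, [0, 0, -0.14], 0],
  [0.0, [0.007, 0.026, -0.165], 0],
  [0.0, [0.014, 0.052, -0.185], 0],
  [0.0, [0.021, 0.078, -0.205], 0],
  [0.0, [0.028, 0.104, -0.225], 0],
  [0.0, [0.035, 0.13, -0.24], 0],
  [0.0, [0.042, 0.156, -0.247], 0],
  [0.0, [0.049, 0.182, -0.247], 0],
  [0.0, [0.056, 0.208, -0.247], 0],
  [0.0, [0.063, 0.234, -0.247], 0],
  [0.0, [0.0705, 0.26, -0.247], 0],
  [0.0, [0.0705, 0.26, -0.247], 0],
  [0.0, [0.0705, 0.26, -0.247], 0],
])

```text
time: 5.25
eef_pos: [0.6114, 0.0562, 0.288]
eef_rot: [-0.001, 0.438, 0.899, -0.001]
wrist_force: [-1.0, -0.7, -3.1]
width: 0.147
finger_force: 30.0
```

```bash
python3 - <<'E'
from h import *
w=snap('wrist','w4.png');s=state();print(s['eef_pos'],s['eef_rot'],s['width']*93,s['wrist_force'],s['ft_torque'],s['joints'])
print(proj(w,np.array([.5575,.125,.165])))
E
```

```text
[0.61098575 0.05517652 0.2883471 ] [-1.14955412e-03  4.38828930e-01  8.98569626e-01 -6.89191555e-04] 13.750467678140666 [ 0.17282459  0.24933273 -3.02615299] [-0.0536157  -0.11225047 -0.01948968] [-9.12578433e-02  3.43411903e-01  1.24971390e+00 -4.72185664e-04
  1.55110560e+00 -7.53453373e-01]
(np.float64(272.9130315777308), np.float64(115.8092330888267))
```

View pics/w4.png

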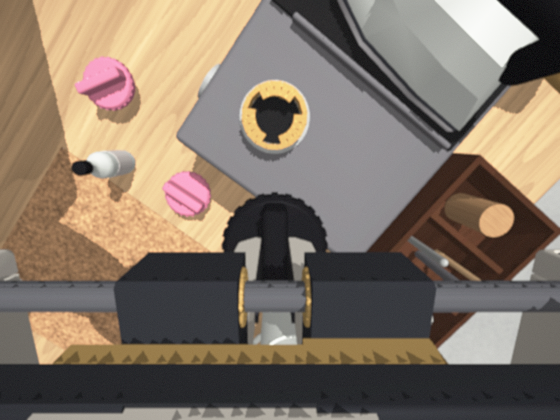

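The wrist view shows the neck at (274,117), with slots near (257,100), (292,105) and (275,143). The held cap's disc is at (274,240).

```bash
python3 - <<'E'
from h import *
from scipy.spatial.transform import Rotation as Ro
w=load('w4.png');I=cv2.imread('pics/w4.png');h=cv2.cvtColor(I,cv2.COLOR_BGR2HSV)
sub=np.zeros(I.shape[:2],bool);sub[70:165,225:325]=1
m=((h[...,1]>110)&(h[...,2]>60)&sub).astype(np.uint8)
n,l,st,ce=cv2.connectedComponentsWithStats(m);k=1+np.argmax(st[1:,4]);m=(l==k).astype(np.uint8)
c=max(cv2.findContours(m,cv2.RETR_EXTERNAL,cv2.CHAIN_APPROX_NONE)[0],key=len)
T=np.array([plane(w,*p,.165)[:2] for p in c[:,0].astype(float)])
def circ(T):
    for _ in range(5):
        x=np.linalg.lstsq(np.c_[2*T,np.ones(len(T))],(T**2).sum(1),rcond=None)[0];r=np.sqrt(x[2]+x[0]**2+x[1]**2)
        e=np.hypot(*(T-x[:2]).T)-r;T=T[abs(e)<max(.0015,1.5*e.std())]
    return x[:2],r,len(T)
print('outer',circ(T),len(T))
f=cv2.morphologyEx(m,cv2.MORPH_CLOSE,np.ones((3,3)));cs,hi=cv2.findContours(f,cv2.RETR_CCOMP,cv2.CHAIN_APPROX_NONE)
ho=max([cs[i] for i in range(len(cs)) if hi[0][i][3]>=0],key=len)
H=np.array([plane(w,*p,.165)[:2] for p in ho[:,0].astype(float)])
c0=circ(T)[0];d=H-c0;r=np.hypot(*d.T);a=np.degrees(np.arctan2(d[:,1],d[:,0]))
print('hole min/max',r.min(),r.max(),'area r',np.sqrt(cv2.contourArea((H*1e4).astype(np.float32))/np.pi)/1e4, 'centroid',H.mean(0))
for b in range(-180,180,15):
    q=(a>=b)&(a<b+15);print(b+7,round(r[q].mean()*1e3,1) if q.any() else None,end='; ')
sel=r>.0215;th=np.radians(a[sel]);print('\nslot phase mod120',np.degrees(np.angle(np.exp(3j*th).mean()))/3)
# held disc: upper boundary
g=I.max(2);s=state();zt=s['eef_pos'][2]-.0039
m=(g<60);D=[]
for u in range(232,318,2):
    vs=[v for v in range(185,230) if m[v,u] and m[v+1,u] and m[v+2,u]]
    if vs:D.append(plane(w,u,vs[0],zt)[:2])
D=np.array(D);x,rr,nn=circ(D);R=Ro.from_quat(np.roll(s['eef_rot'],-1)).as_matrix();print('disc',x,rr,nn,'in tool',R[:2,:2].T@(x-s['eef_pos'][:2]), 'tool yaw',np.degrees(np.arctan2(R[1,0],R[0,0])))
E
```

```text
outer (array([0.5584019 , 0.12534041]), np.float64(0.029789240122094822), 185) 185
hole min/max 0.01700867901746234 0.02678921277819883 area r 0.02023824401170365 centroid [0.55850033 0.12512825]
-173 24.8; -158 20.4; -143 17.7; -128 17.4; -113 17.6; -98 17.7; -83 20.5; -68 26.2; -53 26.3; -38 21.5; -23 17.6; -8 17.7; 7 17.6; 22 18.0; 37 19.1; 52 23.3; 67 25.4; 82 20.8; 97 17.5; 112 17.5; 127 17.9; 142 17.8; 157 20.2; 172 24.4; 
slot phase mod120 -58.86994808372245
disc [0.60963445 0.06101341] 0.02965055939242842 43 in tool [0.00543405 0.00252317] tool yaw 127.94148337551584
```

```bash
python3 - <<'E'
from h import *
from scipy.spatial.transform import Rotation as Ro
from scipy.optimize import least_squares
w=load('w4.png');I=cv2.imread('pics/w4.png');s=state();g=I.max(2)
R=Ro.from_quat(np.roll(s['eef_rot'],-1)).as_matrix();p=s['eef_pos'];zt=p[2]-.0039
D=[]
for u in list(range(232,262,2))+list(range(290,322,2)):
    col=g[185:235,u].astype(float);v=np.argmax(col<55)
    if v>0:D.append(R[:2,:2].T@(plane(w,u,185+v,zt)[:2]-p[:2]))
D=np.array(D);q=least_squares(lambda x:np.hypot(*(D-x).T)-.033,[0,0],loss='soft_l1',f_scale=.0005);print('disc tool',q.x,np.abs(q.fun).mean(),len(D))
row=g[236,200:350]<55;i=np.flatnonzero(row)+200;print(i.min(),i.max(),[R[:2,:2].T@(plane(w,u,236,zt)[:2]-p[:2]) for u in(i.min(),i.max())])
print('bar ends/top mid (274,~204):',R[:2,:2].T@(plane(w,274,204,zt+.023)[:2]-p[:2]))
print('neck tool',R[:2,:2].T@(np.array([.5584,.1253])-p[:2]))
E
```

```text
disc tool [0.00139117 0.00247135] 0.0005413060195601658 31
225 324 [array([ 0.00880603, -0.02762257]), array([0.00896785, 0.03288205])]
bar ends/top mid (274,~204): [0.033968   0.00237954]
neck tool [0.08763471 0.00164497]
```

Emit:
apply_moves([
  [0.0, [0.015, 0, 0], -0.12],
  [0.0, [0.035, 0, 0], -0.24],
  [0.0, [0.055, 0, 0], -0.36],
  [0.0, [0.075, 0, 0], -0.48],
  [0.0, [0.087, 0, 0], -0.6],
  [0.0, [0.087, 0, 0.015], -0.72],
  [0.0, [0.087, 0, 0.03], -0.84],
  [0.0, [0.087, 0, 0.045], -0.96],
  [0.0, [0.087, 0, 0.055], -1.05],
  [0.0, [0.087, 0, 0.063], -1.05],
  [0.0, [0.087, 0, 0.068], -1.05],
  [0.0, [0.087, 0, 0.068], -1.05],
  [0.0, [0.087, 0, 0.068], -1.05],
  [0.0, [0.087, 0, 0.068], -1.05],
])

```text
time: 6.47
eef_pos: [0.5586, 0.1233, 0.2225]
eef_rot: [0.001, -0.069, 0.998, -0.0]
wrist_force: [-0.5, -0.5, -2.1]
width: 0.153
finger_force: 30.0
```

```bash
python3 - <<'E'
from h import *
a=snap('scene','s5.png');b=snap('side','d5.png');s=state();print(s['eef_pos'],s['eef_rot'],s['wrist_force'],s['ft_torque'],s['joints'])
A=cv2.imread('pics/s5.png');B=cv2.imread('pics/d5.png')
c=lambda I,u,v:cv2.resize(I[v-40:v+20,u-40:u+40],(400,300),interpolation=cv2.INTER_CUBIC)
cv2.imwrite('pics/crop5.png',np.hstack([c(A,363,187),c(B,194,238)]))
E
```

```text
[0.5586079  0.12345457 0.22249194] [ 7.54739045e-04 -6.96399788e-02  9.97571903e-01 -4.92338630e-05] [ 1.38284096  0.5951909  -3.18731469] [ 0.05429773 -0.16059739  0.06818737] [ 2.26171120e-02  2.94821968e-01  1.47617394e+00 -2.78850615e-05
  1.36908431e+00 -1.68756647e+00]
```

View pics/crop5.png

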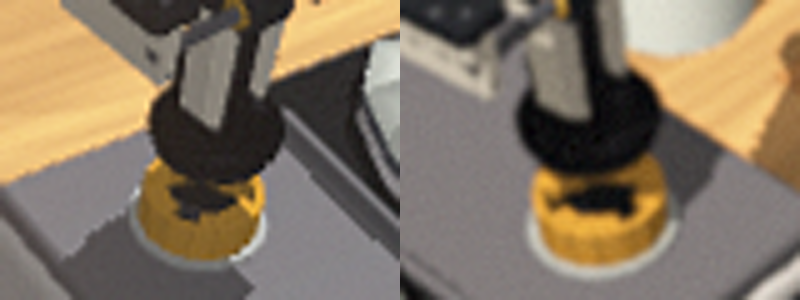

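The crops show the cap hanging just over the neck, a little off-centre at most. I'll check the offset numerically with the same two cameras.

```bash
python3 - <<'E'
from h import *
a=load('s5.png');b=load('d5.png')
print('disc',tri(a,(366.4,171.8),b,(191.7,222.4)))
print('disc at h',plane(a,366.4,171.8,.2126),plane(b,191.7,222.4,.2126))
# neck brass outer silhouettes left/right in earlier images: mid body z
for n,z in(('scene.png',.1525),('side.png',.1525)):
    s=load(n);st=(351,176,25,23) if n[1]=='c' else (180,226,28,25)
    print(n,plane(s,st[0]+st[2]/2-.5,st[1]+st[3]/2-.5,.1525))
for s,n in((a,'scene'),(b,'side')): print(n,'proj neck .5584 .1253',proj(s,np.array([.5584,.1253,.1525])),'tcp axis disc',proj(s,np.array([.5586,.1235,.2126])))
E
```

```text
disc (array([0.55666801, 0.12619214, 0.20962772]), np.float64(0.002225901306403375))
disc at h [0.55972743 0.1248779  0.2126    ] [0.55337531 0.12719422 0.2126    ]
scene.png [0.55514388 0.12870457 0.1525    ]
side.png [0.56086964 0.12336057 0.1525    ]
scene proj neck .5584 .1253 (np.float64(362.6222100904935), np.float64(188.2057935661001)) tcp axis disc (np.float64(365.6855228871474), np.float64(171.69354351845794))
side proj neck .5584 .1253 (np.float64(193.5815822905612), np.float64(238.93082224336516)) tcp axis disc (np.float64(191.39554766910203), np.float64(220.51788843830107))
```

Emit:
apply_moves([
  [0.0, [0, 0, 0.006], 0],
  [0.0, [0, 0, 0.012], 0],
  [0.0, [0, 0, 0.015], 0],
  [0.0, [0, 0, 0.017], 0],
  [0.0, [0, 0, 0.019], 0],
  [0.0, [0, 0, 0.02], 0],
  [0.0, [0, 0, 0.02], 0],
])

```text
time: 7.15
eef_pos: [0.558, 0.1236, 0.2014]
eef_rot: [-0.0, -0.07, 0.998, 0.0]
wrist_force: [-0.0, 0.8, -3.5]
width: 0.154
finger_force: 30.0
```

```bash
cat > st.py <<'E'
from h import *
s=state();np.set_printoptions(precision=4,suppress=True);q=s['eef_rot'];print(s['eef_pos'],'yaw',np.degrees(2*np.arctan2(q[2],q[1])),'F',s['wrist_force'],'T',s['ft_torque'],'j6',s['joints'][5],s['width']*93)
E
python3 st.py
```

```text
[0.558  0.1236 0.2014] yaw 188.0341309599252 F [-0.0059  0.8407 -3.4724] T [ 0.0277 -0.1295  0.0151] j6 -1.6882055956753572 14.316033335603192
```

Emit:
apply_moves([
  [0.0, [0, 0, 0.0015], 0],
  [0.0, [0, 0, 0.003], 0],
  [0.0, [0, 0, 0.004], 0],
  [0.0, [0, 0, 0.005], 0],
  [0.0, [0, 0, 0.005], 0],
])

```text
time: 7.57
eef_pos: [0.5581, 0.1239, 0.1965]
eef_rot: [0.0, -0.07, 0.998, 0.0]
wrist_force: [-0.2, 1.4, -4.0]
width: 0.15
finger_force: 30.0
```

```bash
python3 st.py
```

```text
[0.5581 0.1239 0.1965] yaw 188.03723377015237 F [-0.1741  1.3581 -4.0056] T [ 0.4294 -0.1554 -0.0044] j6 -1.6881968239657974 13.972489881256852
```

Emit:
apply_moves([
  [0.0, [0, 0.001, 0], 0],
  [0.0, [0, 0.0015, 0.001], 0],
  [0.0, [0, 0.0015, 0.002], 0],
  [0.0, [0, 0.0015, 0.002], 0],
])

```text
time: 7.9
eef_pos: [0.5582, 0.1249, 0.1958]
eef_rot: [0.001, -0.07, 0.998, -0.0]
wrist_force: [-2.5, -1.0, 3.5]
width: 0.146
finger_force: 30.0
```

```bash
python3 st.py
```

```text
[0.5582 0.1249 0.1958] yaw 188.03759754158955 F [-2.4958 -1.0367  3.4789] T [ 0.0427  0.2117 -0.0163] j6 -1.6855078669849233 13.593546304334645
```

Emit:
apply_moves([
  [0.0, [0.0007, 0, 0], 0.07],
  [0.0, [0.0007, 0, 0], 0.14],
  [0.0, [0.0007, 0, 0], 0.2],
  [0.0, [0.0007, 0, 0], 0.2],
])

```text
time: 8.23
eef_pos: [0.5581, 0.1249, 0.1957]
eef_rot: [0.001, 0.031, 1.0, -0.0]
wrist_force: [0.0, -0.9, 3.8]
width: 0.145
finger_force: 30.0
```

```bash
python3 st.py
```

```text
[0.5581 0.1249 0.1957] yaw 176.4510213792791 F [ 0.0047 -0.8633  3.8426] T [ 0.0564 -0.2409 -0.0411] j6 -1.4835585161435465 13.450915457917654
```

Emit:
apply_moves([
  [0.0, [0, 0, 0], 0.07],
  [0.0, [0, 0, 0], 0.14],
  [0.0, [0, 0, 0], 0.2],
  [0.0, [0, 0, 0], 0.2],
])

```text
time: 8.57
eef_pos: [0.5569, 0.1248, 0.1942]
eef_rot: [-0.0, 0.13, 0.992, -0.0]
wrist_force: [0.0, -0.3, -2.6]
width: 0.149
finger_force: 30.0
```

Emit:
apply_moves([
  [0.0, [0, 0, 0], 0.07],
  [0.0, [0, 0, 0], 0.14],
  [0.0, [0, 0, 0], 0.2],
  [0.0, [0, 0, 0], 0.2],
])

```text
time: 8.9
eef_pos: [0.557, 0.1249, 0.1942]
eef_rot: [-0.0, 0.227, 0.974, -0.0]
wrist_force: [-0.2, 0.1, -3.6]
width: 0.152
finger_force: 30.0
```

```bash
python3 st.py
```

```text
[0.557  0.1249 0.1942] yaw 153.7127964278157 F [-0.2139  0.0532 -3.5787] T [ 0.0545 -0.1485  0.0623] j6 -1.0866682608895193 14.110299719603889
```

The lugs have dropped into the slots. I'll back up a little towards the slot centre and lower until the seal touches.

Emit:
apply_moves([
  [0.0, [0, 0, 0], -0.06],
  [0.0, [0, 0, 0.001], -0.09],
  [0.0, [0, 0, 0.002], -0.09],
  [0.0, [0, 0, 0.003], -0.09],
  [0.0, [0, 0, 0.004], -0.09],
  [0.0, [0, 0, 0.005], -0.09],
  [0.0, [0, 0, 0.005], -0.09],
])

```text
time: 9.48
eef_pos: [0.5571, 0.1249, 0.1893]
eef_rot: [-0.0, 0.184, 0.983, -0.0]
wrist_force: [-0.4, 0.5, -3.0]
width: 0.148
finger_force: 30.0
```

```bash
python3 st.py
```

```text
[0.5571 0.1249 0.1893] yaw 158.82793534093003 F [-0.3907  0.453  -2.9763] T [ 0.0282 -0.163  -0.0174] j6 -1.1759709849509354 13.802926438082688
```

Emit:
apply_moves([
  [0.0, [0, 0, 0.0015], 0],
  [0.0, [0, 0, 0.003], 0],
  [0.0, [0, 0, 0.0045], 0],
  [0.0, [0, 0, 0.006], 0],
  [0.0, [0, 0, 0.0075], 0],
  [0.0, [0, 0, 0.0075], 0],
  [0.0, [0, 0, 0.0075], 0],
])

```text
time: 10.07
eef_pos: [0.5575, 0.125, 0.1832]
eef_rot: [0.001, 0.184, 0.983, 0.0]
wrist_force: [-3.6, -0.4, 6.3]
width: 0.144
finger_force: 30.0
```

```bash
python3 st.py
```

```text
[0.5575 0.125  0.1832] yaw 158.8192945809448 F [-3.5997 -0.4313  6.2635] T [ 0.016   0.4106 -0.0616] j6 -1.1757264056912726 13.365992932045318
```

Emit:
apply_moves([
  [0.0, [0.0006, 0, 0], 0.06],
  [0.0, [0.0006, 0, 0], 0.12],
  [0.0, [0.0006, 0, 0], 0.18],
  [0.0, [0.0006, 0, 0], 0.24],
  [0.0, [0.0006, 0, 0], 0.3],
  [0.0, [0.0006, 0, 0], 0.36],
  [0.0, [0.0006, 0, 0], 0.42],
  [0.0, [0.0006, 0, 0], 0.48],
  [0.0, [0.0006, 0, 0], 0.54],
  [0.0, [0.0006, 0, 0], 0.6],
  [0.0, [0.0006, 0, 0], 0.66],
  [0.0, [0.0006, 0, 0], 0.72],
  [0.0, [0.0006, 0, 0], 0.78],
  [0.0, [0.0006, 0, 0], 0.78],
])

```text
time: 11.23
eef_pos: [0.5582, 0.1252, 0.1837]
eef_rot: [0.002, 0.545, 0.838, 0.001]
wrist_force: [0.5, -0.5, 6.6]
width: 0.147
finger_force: 30.0
```

```bash
python3 st.py
```

```text
[0.5582 0.1252 0.1837] yaw 113.943790630712 F [ 0.532  -0.5065  6.5681] T [-0.083  -0.0619 -0.0396] j6 -0.3921657336974354 13.674801174351757
```

Turned 45° under the flange with little torque. I'll continue in smaller steps to feel the stop and the clicks.

Emit:
apply_moves([
  [0.0, [0, 0, 0], 0.06],
  [0.0, [0, 0, 0], 0.12],
  [0.0, [0, 0, 0], 0.18],
  [0.0, [0, 0, 0], 0.24],
  [0.0, [0, 0, 0], 0.24],
])

```text
time: 11.65
eef_pos: [0.5576, 0.1249, 0.1835]
eef_rot: [0.001, 0.641, 0.767, 0.001]
wrist_force: [-1.6, 0.0, 6.5]
width: 0.148
finger_force: 30.0
```

```bash
python3 st.py
```

```text
[0.5576 0.1249 0.1835] yaw 100.2045785846623 F [-1.5663  0.0214  6.508 ] T [-0.2958  0.1733  0.0282] j6 -0.1522836244066208 13.794250430076538
```

Emit:
apply_moves([
  [0.0, [0, 0, 0], 0.05],
  [0.0, [0, 0, 0], 0.1],
  [0.0, [0, 0, 0], 0.15],
  [0.0, [0, 0, 0], 0.15],
])

```text
time: 11.98
eef_pos: [0.557, 0.1248, 0.1835]
eef_rot: [0.001, 0.697, 0.718, 0.0]
wrist_force: [-3.2, -1.5, 8.1]
width: 0.146
finger_force: 30.7
```

```bash
python3 st.py
```

```text
[0.557  0.1248 0.1835] yaw 91.70156375368136 F [-3.174  -1.4847  8.1088] T [-0.3429  0.5129  0.5343] j6 -0.0036455149975741603 13.58710763326002
```

Emit:
apply_moves([
  [0.0, [0, 0, 0], 0.05],
  [0.0, [0, 0, 0], 0.1],
  [0.0, [0, 0, 0], 0.15],
  [0.0, [0, 0, 0], 0.15],
])

```text
time: 12.32
eef_pos: [0.5573, 0.125, 0.1834]
eef_rot: [0.001, 0.749, 0.663, 0.001]
wrist_force: [-2.3, -0.7, 6.9]
width: 0.149
finger_force: 30.0
```

```bash
python3 st.py
```

```text
[0.5573 0.125  0.1834] yaw 83.03441808747264 F [-2.2569 -0.6796  6.921 ] T [-0.3295  0.2641 -0.0202] j6 0.14735299157965673 13.828001776815011
```

The torque rose to 0.53 Nm and then fell to nothing, so that was the first click. Now for the next ones.

Emit:
apply_moves([
  [0.0, [0, -0.0004, 0], 0.05],
  [0.0, [0, -0.0004, 0], 0.1],
  [0.0, [0, -0.0004, 0], 0.15],
  [0.0, [0, -0.0004, 0], 0.2],
  [0.0, [0, -0.0004, 0], 0.25],
  [0.0, [0, -0.0004, 0], 0.29],
  [0.0, [0, -0.0004, 0], 0.29],
])

```text
time: 12.9
eef_pos: [0.5567, 0.1249, 0.1834]
eef_rot: [0.001, 0.836, 0.548, 0.001]
wrist_force: [-2.8, -0.9, 8.8]
width: 0.153
finger_force: 30.7
```

```bash
python3 st.py
```

```text
[0.5567 0.1249 0.1834] yaw 66.51666620952835 F [-2.8314 -0.8994  8.8186] T [-0.3646  0.5337  0.5497] j6 0.4360355932203951 14.22671588374808
```

Emit:
apply_moves([
  [0.0, [0, 0, 0], 0.05],
  [0.0, [0, 0, 0], 0.1],
  [0.0, [0, 0, 0], 0.15],
  [0.0, [0, 0, 0], 0.15],
])

```text
time: 13.23
eef_pos: [0.5567, 0.1249, 0.1833]
eef_rot: [0.001, 0.875, 0.484, 0.001]
wrist_force: [-2.3, -0.3, 7.0]
width: 0.148
finger_force: 29.9
```

```bash
python3 st.py
```

```text
[0.5567 0.1249 0.1833] yaw 57.82915643094489 F [-2.304  -0.2924  6.9721] T [-0.3914  0.4451 -0.0585] j6 0.5874238036630295 13.73545100646123
```

Emit:
apply_moves([
  [0.0, [0, 0, 0], 0.05],
  [0.0, [0, 0, 0], 0.1],
  [0.0, [0, 0, 0], 0.15],
  [0.0, [0, 0, 0], 0.2],
  [0.0, [0, 0, 0], 0.25],
  [0.0, [0, 0, 0], 0.29],
  [0.0, [0, 0, 0], 0.29],
])

```text
time: 13.82
eef_pos: [0.5564, 0.1248, 0.1834]
eef_rot: [0.001, 0.936, 0.353, 0.0]
wrist_force: [-4.5, -1.2, 6.8]
width: 0.151
finger_force: 30.3
```

```bash
python3 st.py
```

```text
[0.5564 0.1248 0.1834] yaw 41.28966635201845 F [-4.5171 -1.2417  6.8044] T [-0.3136  0.6703  0.4318] j6 0.8762600993298165 14.046876555276384
```

Emit:
apply_moves([
  [0.0, [0, 0, 0], 0.05],
  [0.0, [0, 0, 0], 0.1],
  [0.0, [0, 0, 0], 0.15],
  [0.0, [0, 0, 0], 0.15],
])

```text
time: 14.15
eef_pos: [0.5566, 0.1249, 0.1833]
eef_rot: [0.001, 0.96, 0.281, 0.001]
wrist_force: [-2.3, -1.7, 7.1]
width: 0.151
finger_force: 29.9
```

```bash
python3 st.py
```

```text
[0.5566 0.1249 0.1833] yaw 32.62671890566107 F [-2.2866 -1.6991  7.1078] T [-0.2928  0.6082 -0.0147] j6 1.0273018097155004 14.077496554302067
```

There were three clear click cycles at 25.7° spacing. I'll ease the pressure off and then release.

Emit:
apply_moves([
  [0.0, [0, 0, -0.001], 0],
  [0.0, [0, 0, -0.002], 0],
  [0.0, [0, 0, -0.003], 0],
  [0.0, [0, 0, -0.003], 0],
])

```text
time: 14.48
eef_pos: [0.5565, 0.125, 0.1849]
eef_rot: [0.0, 0.959, 0.282, 0.0]
wrist_force: [-0.3, -1.4, -0.1]
width: 0.148
finger_force: 29.9
```

```bash
python3 st.py
```

```text
[0.5565 0.125  0.1849] yaw 32.756704115191475 F [-0.2918 -1.4331 -0.1326] T [-0.3542 -0.0262 -0.02  ] j6 1.02485192453245 13.781122512094353
```

Emit:
apply_moves([
  [0.0, [0, 0, -0.0006], 0],
  [0.0, [0, 0, -0.0006], 0],
  [0.02, [0, 0, -0.0006], 0],
  [0.03, [0, 0, -0.0006], 0],
  [0.05, [0, 0, -0.0006], 0],
  [0.05, [0, 0, -0.0006], 0],
  [0.05, [0, 0, -0.01], 0],
  [0.05, [0, 0, -0.03], 0],
  [0.05, [0, 0, -0.06], 0],
  [0.05, [0, 0, -0.09], 0],
  [0.05, [0, 0, -0.12], 0],
  [0.05, [0, 0, -0.12], 0],
  [0.05, [0, 0, -0.12], 0],
])

```text
time: 15.57
eef_pos: [0.5573, 0.1254, 0.3082]
eef_rot: [0.001, 0.959, 0.282, 0.003]
wrist_force: [-0.2, -1.0, -1.7]
width: 0.539
finger_force: 0.0
```

```bash
python3 st.py; python3 - <<'E'
from h import *
w=snap('wrist','w9.png');a=snap('scene','s9.png');b=snap('side','d9.png')
A=cv2.imread('pics/s9.png');B=cv2.imread('pics/d9.png');W=cv2.imread('pics/w9.png')
c=lambda I,u,v:cv2.resize(I[v-35:v+25,u-40:u+40],(400,300),interpolation=cv2.INTER_CUBIC)
cv2.imwrite('pics/crop9.png',np.vstack([np.hstack([c(A,363,187),c(B,194,238)]),np.hstack([cv2.resize(W,(400,300)),cv2.resize(A,(400,300))])]))
E
```

```text
[0.5573 0.1254 0.3082] yaw 32.770701235743665 F [-0.1947 -0.9507 -1.7091] T [-0.0121  0.0267  0.0315] j6 1.024844344322702 50.096683304280134
```

View pics/crop9.png

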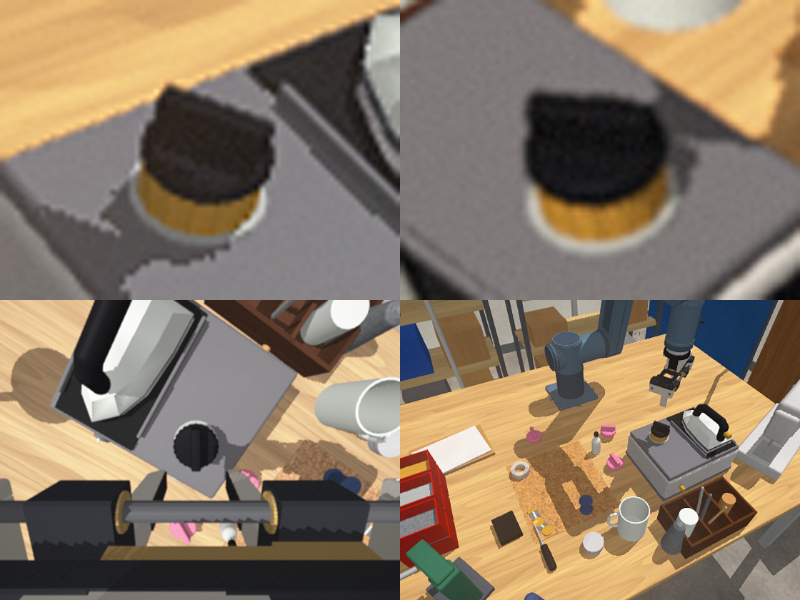

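The cap sits low and level on the neck, the gripper is clear above it, and the other things haven't moved. Handing in.

```bash
python3 -c "
from workcell import hand_in;print(hand_in())"
```

```text
the job is handed in; nothing more can be done
None
```

The black cap is back on the brass neck. I turned it clockwise under light pressure until the ratchet had slipped three times, then let go; the last pictures show it low and level with nothing else on the table moved. The job is handed in at about 16 s of the 72 s allowed.

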